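# Press a freshly bound memo block in the ratchet clamp

## Robot

A 6-joint arm with a two-finger parallel gripper is mounted at the origin on a cart in front of the work surface, level with it; the furniture and walls round the work are solid. World frame = base frame: x ahead of the robot, y to its left, z up, the work surface at z = 0. Lengths are in m, angles in degrees, forces in N, time in s.
With the tool pointing down it reaches from about 0.4 to 0.825 m from the base axis. Payload 7 kg.
Tool frame: the origin (TCP) lies at the very end of the fingers, on their centre line; the grasp point (between the pads) lies r.grip_depth behind it (r.grip_depth is the distance from the TCP to the grasp point, in m); z points along the fingers, y is the direction in which the jaws open and shut (so a half turn about z gives the same grasp; the last joint's range is limited). The gripper opens to 88 mm and grips with 3 to 60 N. Pads are 19 mm wide; open, the fingers measure 130 mm over their backs; the gripper's body (78 mm by 193 mm) begins 47 mm behind the grasp point.
Start: joints at [79.876, 20.546, 0.682, 0, -70.136, -16.507], TCP at [0.303, 0.603, 0.227] pointing down, gripper open.
Joint ranges: [-176.03, 176.03], [-82.01, 121.73], [-58.28, 71.71], [-173.87, 95.51], [-174.79, -0.11], [-173.66, 173.66]. Speed limits (degrees/s): [136.94, 136.94, 172.46, 180, 180, 180].

## Interface

Orientations are given as [roll, pitch, yaw] about the fixed x, y, z axes, in that order (R = Rz(yaw) Ry(pitch) Rx(roll)).
In Python, from plant import r gives the robot as it stands. The module is installed in compiled form; this text tells all that it offers.
- The arm moves only by the tool step_arm, never from a script. Its argument "increments" is a list of rows, each a list of 3 entries, a list of its own where there are three numbers: the shift along the tool's x, y, z in m, then the turn, a rotation vector about the tool's x, y, z in rad, then the closure, from 0 (fully open) to 1 (shut). In form: [[[x, y, z], [wx, wy, wz], grip], ...]. A call has 1 to 10 rows; each row is the pose to reach, as a shift and turn from the pose commanded when the call began, along the tool's axes at that moment; what a row does not reach only later rows make up. A row lasts 1/10 s, in which the tool goes at most 50 mm and 8.59 degrees, less where a joint would pass 70% of its speed; a pose out of reach is approached as far as the arm can. A call with a gripper value outside its range is refused whole. The fingers move at their own pace and stop on an object; "force" is the grip in N (left out, the last holds). Time passes only in rows, so rows that repeat a pose let the fingers close. It gives the time, the measured TCP pose, the force and the opening at its end, in the units of the state.
- r.get_state(): the state, without advancing time (a new reading comes with each control period).
- r.capture(name): name is "side" or "top"; returns a dict with "color" (420x560x3 uint8, red, green, blue), "intrinsics" (3x3 intrinsics, pixels), "rvec" (rotation vector, rad) and "tvec" (3), from world to camera coordinates, as OpenCV has them. Camera axes: x right, y down, z forward; pixel columns grow to the right and rows downward; lengths in m; the calibration is good to about 2 mm. A picture is of the moment at which its call begins. There is no depth.
- r.close_job(): hands the job in, once; it reports no verdict.
The state is a dict: "time_s": time; "joints": joint angles; "qd": joint speeds; "joint_torque": joint torques, N m; "tcp_pos": TCP position; "eef_rot": TCP orientation; "contact_force": force on the tool from outside, world axes, zero at the start; "moment": the same for the moment, N m; "gripper_width": finger opening in m.
Only numpy, scipy, OpenCV 4.12 (cv2) and the standard library are available. Lean on these libraries where they do the work, as an engineer would, in place of code of your own. Each camera call takes 0.05 s, during which the arm holds its last target.

## Task

Stand the memo block upright in the ratchet clamp, a broad face toward each jaw, and let go of it. Then pump the clamp's trigger until the moving jaw presses the block firmly but without crushing it, its sprung plate pushed in about half-way (8 mm), moving the jaw by the trigger alone. Finish while still holding the trigger squeezed so that the pressure stays on, and leave the other things where they are.

Things in the scene. Friction and masses are not known exactly. Their poses are not given: they have to be found in the camera images.
- clamp: Ratchet clamp fixed to the worktop, 266 x 76 mm. Origin on the worktop under its axis; own x runs from handle to fixed jaw, z up. Along x (mm): grey trigger at rest -130 to -120, black handle -98 to -82, black housing -135 to -35 (top 62 high), moving jaw, bed (top 12 high) where the block stands, fixed jaw 83 to 100 (76 high). Symmetric about y = 0; only handle and trigger are higher than 76.
- memo_mid (a point): Centre of the memo block, 40 mm above its underside: solid stack of white paper with a brown board back, loose, about 160 g, standing upright. 36 mm thick along own x, 54 mm wide along own y, 80 mm tall along own z. Its broad faces (54 x 80, facing own +x and -x) go toward the two jaws, either way round.
- handle_mid (a point): Middle of the fixed handle's grip, 108 mm above the worktop: black upright blade, 16 mm thick along the clamp's x, 26 mm wide, from 62 to 140 mm above the worktop. Axes as the clamp's.
- trigger_mid (a point): Middle of the trigger's grip, 108 mm above the worktop, moves with it: grey upright blade, 10 mm thick along the clamp's x, 24 mm wide, from 66 to 136 mm above the worktop, 22 mm behind (clamp -x) the handle at rest, drawn toward it. Taken with the handle between the fingers from above: 48 mm over both at rest, 34 mm fully squeezed.
- trigger (a joint): Trigger travel toward the handle (clamp +x), 0 (rest) to 0.014 m (fully squeezed). Springs back when let go (3 to 4.4 N); moving the jaw takes 2.5 N more, plus the plate's force. Once the ratchet catches, the jaw goes forward just as far as the trigger. Teeth are 6 mm apart: up to 6 mm of a squeeze may be lost before it catches, and a squeeze of over 12.5 mm brings about 12 mm.
- jaw (a joint): Moving jaw, a toothed steel bar with a grey head: advance toward the fixed jaw, 0 to 0.065 m, starts at 0 to 0.018. The block, against the fixed jaw, is touched at 0.044. When the trigger is released the jaw stays, but by a friction of 2.5 N only: if the plate presses harder, the jaw slips back until the plate is about 3 mm in.
- plate (a joint): Sprung pressure plate on the front of the moving jaw, 56 mm wide, 19 to 71 mm above the worktop: how far it is pushed back toward the jaw head, 0 (free, visible gap 16 mm) to 0.016 m (bottomed). Spring 900 N/m (8 mm is about 7 N). More than 13 mm crushes the block.
- plate_face (a point): Centre of the front face of the sprung plate, 45 mm above the worktop. In the clamp's frame x = 3 mm + jaw - plate.
- fixed_face (a point): Centre of the fixed jaw's inner face, x = 83 mm in the clamp's frame, 45 mm above the worktop. The block stands between the plate's face and this face, which are 62 to 80 mm apart at the start.
- glue_stick: Bystander, white and dark grey glue stick lying on its side, 95 mm long, 28 mm thick, loose. Origin under its centre.
- staple_box: Bystander, cardboard box of staples, 41 x 74 x 27 mm, loose. Origin under its centre.
- rubber_stamp: Bystander, wooden rubber stamp standing on its face, 28 x 58 x 73 mm, loose. Origin under its centre.

How it is judged (in metres and radians):
On the way, in this order (a step that is already met when the one before it is completed fails the run):
1. the memo block stands upright between the jaws, let go, the sprung plate not yet pressed (x of memo_mid in the frame of clamp between 0.01 and 0.071 m and y of memo_mid in the frame of clamp between -0.018 and 0.018 m and z of memo_mid in the frame of clamp between 0.044 and 0.06 m and angle between memo_mid's own z axis and vertical below 0.15 rad and contact force between the fingers and memo_block below 0.3 N and angle between the x axis of memo_mid and the x axis of clamp, either way round below 0.35 rad and value of joint plate below 0.001 m), for 0.2 s.
2. the jaw, moved by the trigger, touches and begins to press the block (value of joint plate above 0.002 m), for 0.1 s.
At the end, for the whole second after the job is handed in: Memo block upright on the bed (tilt under 0.15 rad, within 18 mm of the clamp axis), broad faces to the jaws within 0.12 rad; the sprung plate presses it and is 5 to 11.5 mm in; fingers hold the trigger 2 mm or more in with over 2 N and do not touch the block (x of memo_mid in the frame of clamp between 0.01 and 0.071 m and y of memo_mid in the frame of clamp between -0.018 and 0.018 m and z of memo_mid in the frame of clamp between 0.044 and 0.06 m and angle between memo_mid's own z axis and vertical below 0.15 rad and contact force between the fingers and memo_block below 0.3 N and angle between the x axis of memo_mid and the x axis of clamp, either way round below 0.12 rad and contact force between jaw and memo_block above 3 N and value of joint plate between 0.005 and 0.0115 m and value of joint trigger above 0.002 m and contact force between the fingers and trigger above 2 N and linear speed of memo_block below 0.02 m/s); the arm keeps its last pose, push and grip.
It fails at once if the block is crushed: the sprung plate is pushed in more than 13 mm (value of joint plate above 0.013 m).
It fails at once if the jaw is pushed by the robot itself rather than by the trigger (contact force between the arm and jaw above 1.5 N).
It fails at once if the jaw is pushed by the fingers rather than by the trigger (contact force between the fingers and jaw above 1.5 N).
It fails at once if a bystander is moved more than 30 mm (distance of any of glue_stick, staple_box, rubber_stamp from where it was at the start of the episode above 0.03 m).
It also fails if it takes over 61 s, if anything falls off the work surface, if the arm or the gripper's body presses on something with over 40 N, if the wrist force passes 120 N, or if a joint passes its speed limit or range.

## Working session

There is one attempt and no reset: what is moved stays moved. The work goes in short steps, Python scripts to look and compute and a tool call to move; the robot and the scene stay as the last step left them, time stands still between calls to the robot, and variables do not carry over. Pictures are saved under pics/ and viewed, and the job is handed in when it is done.

Besides the shell and the picture viewer there is one more tool, called after "Call:" by a JSON object that holds its "method" and its "body". step_arm: Moves the arm, as the interface text tells. Its arguments: {"type":"object","properties":{"increments":{"type":"array","items":{"type":"array"}},"force":{"type":"number"}},"required":["increments"]}

```bash
mkdir -p pics; cat > h.py <<'E'
import numpy as np, cv2
from plant import r
def cap(n,f):
    d=r.capture(n); cv2.imwrite('pics/'+f,d['color'][:,:,::-1]); np.savez('pics/'+f+'.npz',**{k:np.array(v) for k,v in d.items()}); return d
def load(f): return np.load('pics/'+f+'.npz')
def ray(d,uv):
    K=np.array(d['intrinsics']);R=cv2.Rodrigues(np.array(d['rvec'],float))[0];t=np.array(d['tvec'],float).ravel()
    v=R.T@np.linalg.inv(K)@np.array([uv[0],uv[1],1.]); return -R.T@t, v
def onz(d,uv,z):
    c,v=ray(d,uv); return c+v*(z-c[2])/v[2]
def proj(d,P):
    return cv2.projectPoints(np.array(P,float).reshape(-1,3),np.array(d['rvec'],float),np.array(d['tvec'],float),np.array(d['intrinsics'],float),None)[0].reshape(-1,2)
def tri(d1,u1,d2,u2):
    c1,v1=ray(d1,u1);c2,v2=ray(d2,u2)
    v1=v1/np.linalg.norm(v1);v2=v2/np.linalg.norm(v2)
    A=np.stack([v1,-v2],1);s=np.linalg.lstsq(A,c2-c1,rcond=None)[0]
    a=c1+s[0]*v1;b=c2+s[1]*v2
    return (a+b)/2,np.linalg.norm(a-b)
E
python3 - <<'E'
from h import *
a=cap('side','s0.png');b=cap('top','t0.png')
for d in(a,b): print(ray(d,(280,210)))
s=r.get_state();print(s,r.grip_depth)
E
```

```text
(array([0.60332452, 0.87413971, 0.80430449]), array([-0.03725447, -0.76220673, -0.64627744]))
(array([0.43138924, 0.04024114, 1.13937116]), array([ 0.12099251,  0.01508835, -0.99258842]))
{'time_s': 0.1, 'joints': array([ 7.98760964e+01,  2.05866044e+01,  6.40763722e-01, -1.81377287e-02,
       -7.01374884e+01, -1.65066715e+01]), 'qd': array([ 0.0800892 , -0.02425711,  0.1755079 ,  0.0610705 , -0.09213229,
       -0.06470483]), 'joint_torque': array([-1.32671536e-03, -5.84167349e+01,  2.93748307e+01,  7.01542631e+00,
        1.01389736e-02, -5.25039673e-05]), 'tcp_pos': array([0.30238813, 0.60299256, 0.22573656]), 'eef_rot': array([ 1.79915260e+02, -7.32923181e-03, -2.66367447e+01]), 'contact_force': array([ 0.15241476, -0.25945162, -0.23063865]), 'moment': array([ 0.00165532,  0.02693051, -0.01858383]), 'gripper_width': 0.0875460937889722} 0.0188
```

View pics/s0.png

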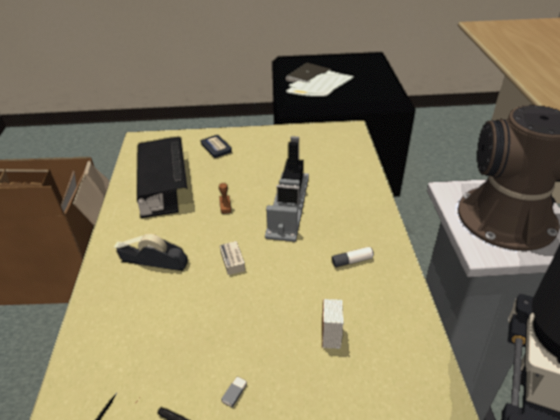

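View pics/t0.png

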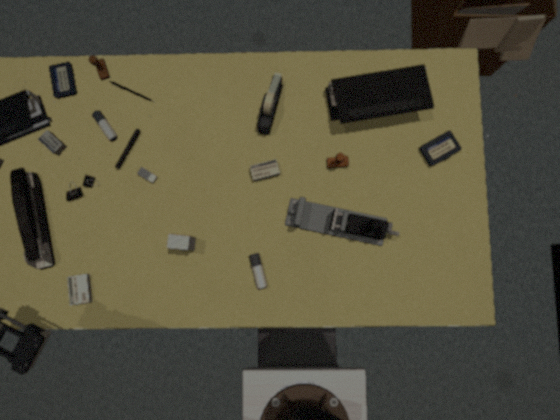

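The side view shows the clamp at (288,200) with its fixed jaw toward the camera, the memo block at (332,322), the glue stick at (352,257), the staple box at (233,258) and the stamp at (225,198). In the top view the clamp spans (290..397, 200..240) with the handle on the right, and the memo block is at (180,243). I'll zoom in next.

```bash
python3 - <<'E'
from h import *
for f,(x0,x1,y0,y1),o in(('t0.png',(280,405,190,250),'t0c.png'),('t0.png',(160,210,225,260),'t0m.png'),('s0.png',(255,320,125,245),'s0c.png'),('s0.png',(310,360,290,355),'s0m.png')):
    im=cv2.imread('pics/'+f)[y0:y1,x0:x1]
    s=min(780/im.shape[1],580/im.shape[0]);print(o,s,x0,y0)
    im=cv2.resize(im,None,fx=s,fy=s,interpolation=cv2.INTER_CUBIC)
    im=cv2.convertScaleAbs(im,alpha=1.6); cv2.imwrite('pics/'+o,im)
E
```

```text
t0c.png 6.24 280 190
t0m.png 15.6 160 225
s0c.png 4.833333333333333 255 125
s0m.png 8.923076923076923 310 290
```

View pics/t0c.png

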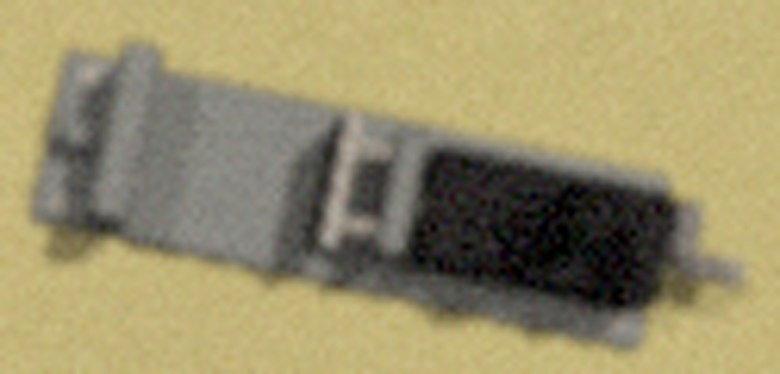

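View pics/t0m.png

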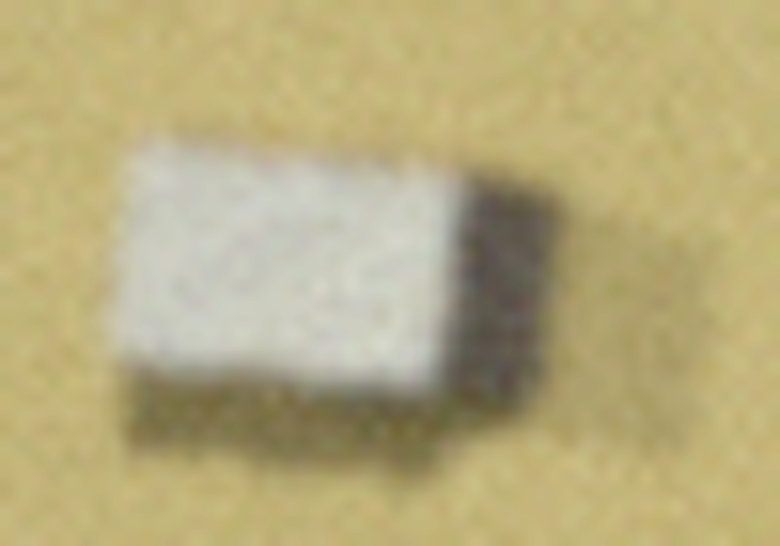

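View pics/s0c.png

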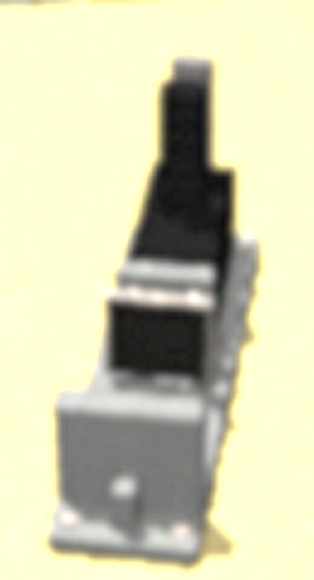

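View pics/s0m.png

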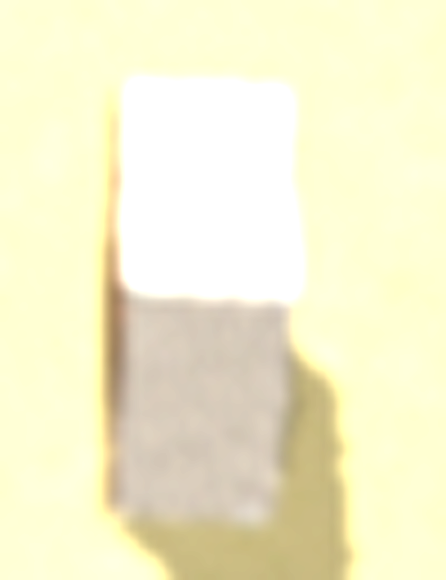

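The white top of the memo block is about 330x225 crop pixels, so its broad faces look along world x, with the brown back on +x. The clamp axis runs from the handle on the right to the fixed jaw on the left. Next I'll work out the numbers.

```bash
python3 - <<'E'
from h import *
t=load('t0.png');s=load('s0.png')
# memo top
im=t['color'].astype(int); 
def rect(m,z,d,off):
    n,l,st,c=cv2.connectedComponentsWithStats(m.astype(np.uint8)); k=1+np.argmax(st[1:,4])
    ys,xs=np.where(l==k); 
    p=np.array([onz(d,(x+off[0],y+off[1]),z)[:2] for x,y in zip(xs,ys)])
    q=cv2.minAreaRect((p*1000).astype(np.float32)); print(st[k],q, cv2.boxPoints(q).round(0).tolist()); return q
sub=im[225:260,160:210]; m=(sub.min(2)>110)&((sub[:,:,0]-sub[:,:,2])<35)
rect(m,.08,t,(160,225))
sub=im[190:250,280:405]; m=sub.max(2)<45
rect(m,.062,t,(280,190))
S=lambda a:(a[0]/6.24+280-.4,a[1]/6.24+190-.4)
for n,a,z in[('fj top +x out',(128,45),.076),('in',(160,48),.076),('bot out',(95,212),.076),('bot in',(125,215),.076),('plate top',(350,115),.071),('plate bot',(328,248),.071),
 ('base',(70,52),0),('base',(35,220),0),('trig',(742,272),.136)]: print(n,onz(t,S(a),z))
S=lambda a:(a[0]/4.8333+255-.4,a[1]/4.8333+125-.4)
for n,a,z in[('fj l',(58,397),.076),('fj r',(205,400),.076),('plate l',(110,300),.071),('plate r',(212,303),.071),('trig l',(176,62),.136),('r',(211,64),.136),('handle l',(164,85),.14),('r',(209,88),.14)]: print(n,onz(s,S(a),z))
print(t['color'][190:250,280:405].shape, im[225,330], im[240,180])
E
```

```text
[  8  10  20  14 233] ((483.64459228515625, 314.89068603515625), (49.06235885620117, 30.1852970123291), 83.7506103515625) [[466.0, 292.0], [496.0, 289.0], [501.0, 338.0], [471.0, 341.0]]
[ 54  24  54  26 846] ((518.7464599609375, -149.63436889648438), (132.39649963378906, 54.788509368896484), 79.84097290039062) [[480.0, -210.0], [534.0, -220.0], [557.0, -89.0], [503.0, -80.0]]
fj top +x out [0.59412287 0.0049747  0.076     ]
in [ 0.59272095 -0.00801355  0.076     ]
bot out [0.52606097 0.01936321 0.076     ]
bot in [0.52470368 0.0072658  0.076     ]
plate top [ 0.56492384 -0.08501303  0.071     ]
plate bot [ 0.51078718 -0.07477907  0.071     ]
base [0.60299424 0.02777673 0.        ]
base [0.52965083 0.04389397 0.        ]
trig [ 0.49508265 -0.22389419  0.136     ]
fj l [0.59176326 0.00077307 0.076     ]
fj r [0.52128442 0.0090805  0.076     ]
plate l [ 0.56184842 -0.08020428  0.071     ]
plate r [ 0.51021126 -0.07315094  0.071     ]
trig l [ 0.51807044 -0.19985594  0.136     ]
r [ 0.49972305 -0.19612871  0.136     ]
handle l [ 0.52664116 -0.17157918  0.14      ]
r [ 0.50354143 -0.1665209   0.14      ]
(60, 125, 3) [33 30 27] [127 126 119]
```

```bash
python3 - <<'E'
from h import *
t=load('t0.png');s=load('s0.png')
T=lambda a:(a[0]/6.24+280-.4,a[1]/6.24+190-.4)
S=lambda a:(a[0]/4.8333+255-.4,a[1]/4.8333+125-.4)
print('fj in +x',tri(t,T((160,48)),s,S((58,397))),'fj in -x',tri(t,T((125,215)),s,S((205,400))))
print('plate +',tri(t,T((350,115)),s,S((110,300))),'plate -',tri(t,T((328,248)),s,S((212,303))))
im=t['color'].astype(int)
m=(im[:,:,0]-im[:,:,2])>28
ups=[];dn=[]
for x in range(312,385,1):
    col=np.where(~m[195:250,x])[0]+195
    ups.append((x,col.min()-.5)); dn.append((x,col.max()+.5))
print(ups[::6],dn[::6])
for e,z in((ups,.010),(dn,.0)):
    p=np.array([onz(t,u,z)[:2] for u in e],np.float32)
    l=cv2.fitLine(p,cv2.DIST_HUBER,0,.002,.01).ravel();print(l,np.degrees(np.arctan2(l[1],l[0])))
E
```

```text
fj in +x (array([ 0.59271455, -0.0081759 ,  0.06883577]), np.float64(0.002184129154378714)) fj in -x (array([0.52296665, 0.00755587, 0.07514591]), np.float64(0.0036634471292368164))
plate + (array([ 0.56347449, -0.08508645,  0.06772479]), np.float64(0.0037315526968934166)) plate - (array([ 0.51046348, -0.0748356 ,  0.06978803]), np.float64(0.0008371465368260467))
[(312, np.float64(201.5)), (318, np.float64(203.5)), (324, np.float64(204.5)), (330, np.float64(205.5)), (336, np.float64(207.5)), (342, np.float64(208.5)), (348, np.float64(209.5)), (354, np.float64(210.5)), (360, np.float64(211.5)), (366, np.float64(213.5)), (372, np.float64(214.5)), (378, np.float64(215.5)), (384, np.float64(217.5))] [(312, np.float64(230.5)), (318, np.float64(232.5)), (324, np.float64(233.5)), (330, np.float64(234.5)), (336, np.float64(236.5)), (342, np.float64(237.5)), (348, np.float64(239.5)), (354, np.float64(240.5)), (360, np.float64(241.5)), (366, np.float64(242.5)), (372, np.float64(244.5)), (378, np.float64(245.5)), (384, np.float64(238.5))]
[ 0.223314    0.9747466   0.5680841  -0.12486664] 77.09624
[ 0.2202963   0.975433    0.4898997  -0.12538415] 77.27356
```

```bash
python3 - <<'E'
from h import *
s=load('s0.png')
P=[onz(s,(a/8.923+310-.4,b/8.923+290-.4),.08)[:2] for a,b in((122,75),(295,80),(305,300),(122,298))]
print(np.round(P,4),np.mean(P,0))
x=r.get_state(); 
from scipy.spatial.transform import Rotation as R
Rm=R.from_euler('xyz',x['eef_rot'],degrees=True)
p=np.array([.483,.315,.16]);Rt=R.from_euler('xyz',[180,0,-5.8],degrees=True)
print(Rm.inv().apply(p-x['tcp_pos']),(Rm.inv()*Rt).as_rotvec())
E
cat >> h.py <<'E'
from scipy.spatial.transform import Rotation as Rn
def delta(p,yaw,base=None):
    x=r.get_state()
    bp,br=(x['tcp_pos'],x['eef_rot']) if base is None else base
    Rm=Rn.from_euler('xyz',br,degrees=True);Rt=Rn.from_euler('xyz',[180,0,yaw],degrees=True)
    print('shift',Rm.inv().apply(np.array(p)-bp).round(4),'rot',(Rm.inv()*Rt).as_rotvec().round(4),'meas',x['tcp_pos'].round(4),x['eef_rot'].round(2),'j',x['joints'].round(1),'w',round(x['gripper_width'],4),'F',x['contact_force'].round(2),'t',round(x['time_s'],2))
E
```

```text
[[0.4964 0.2842]
 [0.4601 0.2884]
 [0.4673 0.3446]
 [0.504  0.3412]] [0.48194088 0.31457789]
[0.29055097 0.17635539 0.06603462] [ 1.48591592e-03  1.42426154e-04 -3.63669828e-01]
```

Call:
{"method": "step_arm", "body": {"increments": [[[0.29,0.176,0.066],[0,0,-0.36],0],[[0.29,0.176,0.066],[0,0,-0.36],0],[[0.29,0.176,0.066],[0,0,-0.36],0],[[0.29,0.176,0.066],[0,0,-0.36],0],[[0.29,0.176,0.066],[0,0,-0.36],0],[[0.29,0.176,0.066],[0,0,-0.36],0],[[0.29,0.176,0.066],[0,0,-0.36],0],[[0.29,0.176,0.066],[0,0,-0.36],0],[[0.29,0.176,0.066],[0,0,-0.36],0],[[0.29,0.176,0.066],[0,0,-0.36],0]], "force": 15}}

```text
time_s: 1.1
tcp_pos: [0.4829, 0.3166, 0.1607]
eef_rot: [-180.0, -0.0, -6.0]
contact_force: [0.5, -0.1, 0.4]
gripper_width: 0.0872
```

```bash
python3 - <<'E'
from h import *
delta([.4825,.315,.045],-6.3)
cap('side','s1.png')
E
```

```text
shift [-0.0002  0.0016  0.1157] rot [-0.0003 -0.0001  0.0053] meas [0.4829 0.3166 0.1607] [-1.7999e+02 -1.0000e-02 -6.0000e+00] j [ 52.7  14.4 -17.2  -0.  -58.4  31.4] w 0.0872 F [ 0.46 -0.14  0.41] t 1.1
```

View pics/s1.png

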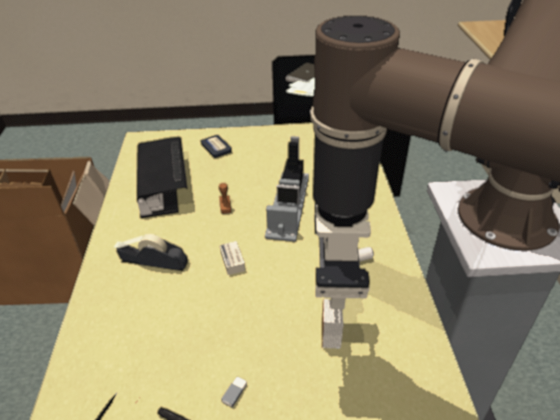

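The gripper hangs straight above the block at (333,320), with the fingers either side in the depth direction. I'll descend and grip now.

Call:
{"method": "step_arm", "body": {"increments": [[[0,0.0015,0.04],[0,0,0.005],0],[[0,0.0015,0.08],[0,0,0.005],0],[[0,0.0015,0.115],[0,0,0.005],0],[[0,0.0015,0.115],[0,0,0.005],0.2],[[0,0.0015,0.115],[0,0,0.005],0.6],[[0,0.0015,0.115],[0,0,0.005],0.6],[[0,0.0015,0.115],[0,0,0.005],0.6],[[0,0.0015,0.115],[0,0,0.005],0.6],[[0,0.0015,0.115],[0,0,0.005],0.6],[[0,0.0015,0.115],[0,0,0.005],0.6]], "force": 15}}

```text
time_s: 2.15
tcp_pos: [0.4833, 0.3152, 0.0472]
eef_rot: [-179.9, -0.1, -6.3]
contact_force: [-2.5, -1.1, 7.0]
gripper_width: 0.0542
```

```bash
python3 - <<'E'
from h import *
delta([.4825,.315,.2],-6.3)
cap('side','s2.png')
E
```

```text
shift [-0.0006 -0.     -0.1528] rot [-0.0019 -0.0014  0.0005] meas [0.4833 0.3152 0.0472] [-1.7989e+02 -8.0000e-02 -6.2700e+00] j [ 52.5  21.5 -24.4   0.  -43.9  31.2] w 0.0542 F [-2.48 -1.07  7.  ] t 2.15
```

View pics/s2.png

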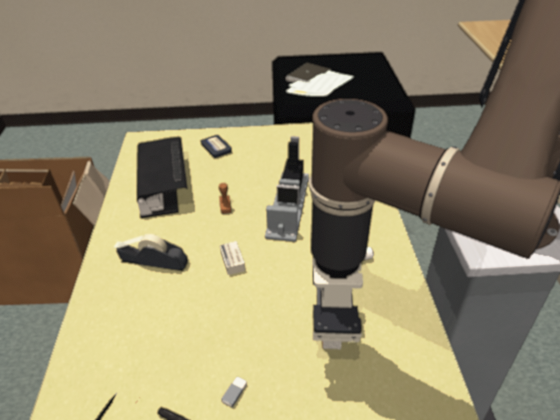

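The fingers hold the block at a width of 54.2 mm, which matches its 54 mm width. Next I'll lift it.

Call:
{"method": "step_arm", "body": {"increments": [[[0,0,-0.03],[0,0,0],0.6],[[0,0,-0.07],[0,0,0],0.6],[[0,0,-0.11],[0,0,0],0.6],[[0,0,-0.15],[0,0,0],0.6],[[0,0,-0.15],[0,0,0],0.6],[[0,0,-0.15],[0,0,0],0.6]]}}

```text
time_s: 2.8
tcp_pos: [0.4827, 0.3147, 0.1966]
eef_rot: [-179.9, -0.0, -6.3]
contact_force: [-0.6, -0.2, -3.6]
gripper_width: 0.0538
```

```bash
python3 - <<'E'
from h import *
o=np.array([.5392,-.080]);d=np.array([np.cos(np.radians(77.2)),np.sin(np.radians(77.2))])
print(o+d*.059)
delta([*(o+d*.059),.195],-102.8)
cap('side','s3.png')
E
```

```text
[ 0.55227136 -0.02246619]
shift [0.1062 0.3275 0.0009] rot [-2.6000e-03  1.5000e-03  1.6839e+00] meas [0.4827 0.3147 0.1966] [-1.7986e+02 -5.0000e-02 -6.3200e+00] j [ 52.5  12.5 -14.7  -0.  -62.7  31.2] w 0.0538 F [-0.55 -0.15 -3.61] t 2.8
```

View pics/s3.png

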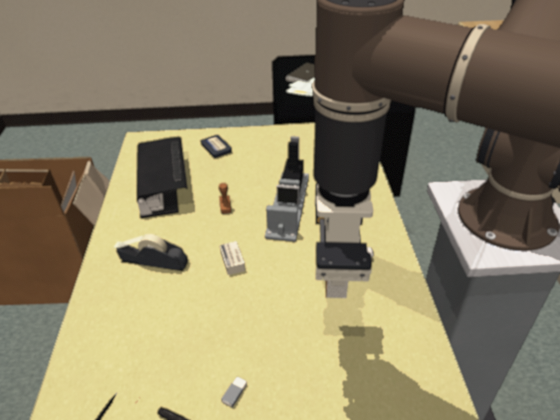

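The block is lifted and held. Next I'll carry it over the clamp.

Call:
{"method": "step_arm", "body": {"increments": [[[0.1,0.328,0],[0,0,1.683],0.6],[[0.106,0.328,0],[0,0,1.683],0.6],[[0.106,0.328,0],[0,0,1.683],0.6],[[0.106,0.328,0],[0,0,1.683],0.6],[[0.106,0.328,0],[0,0,1.683],0.6],[[0.106,0.328,0],[0,0,1.683],0.6],[[0.106,0.328,0],[0,0,1.683],0.6],[[0.106,0.328,0],[0,0,1.683],0.6],[[0.106,0.328,0],[0,0,1.683],0.6],[[0.106,0.328,0],[0,0,1.683],0.6]]}}

```text
time_s: 3.85
tcp_pos: [0.551, -0.0241, 0.1934]
eef_rot: [179.8, -0.0, -92.7]
contact_force: [0.3, 0.7, -3.0]
gripper_width: 0.054
```

```bash
python3 - <<'E'
from h import *
delta([.5523,-.0225,.195],-102.8)
E
```

```text
shift [-0.0016 -0.0012 -0.0016] rot [ 0.0036 -0.0011  0.1764] meas [ 0.551  -0.0241  0.1934] [ 1.7979e+02 -4.0000e-02 -9.2690e+01] j [ 17.8  10.5 -17.6  -0.  -62.1 -20.5] w 0.054 F [ 0.27  0.67 -3.03] t 3.85
```

Call:
{"method": "step_arm", "body": {"increments": [[[0,0,0],[0,0,0.09],0.6],[[0,0,0],[0,0,0.18],0.6],[[0,0,0],[0,0,0.18],0.6],[[0,0,0],[0,0,0.18],0.6]]}}

```text
time_s: 4.25
tcp_pos: [0.5515, -0.0232, 0.1943]
eef_rot: [179.9, -0.1, -102.4]
contact_force: [-0.8, 0.4, -2.0]
gripper_width: 0.0536
```

```bash
python3 - <<'E'
from h import *
delta([.5523,-.0225,.195],-102.8)
a=cap('side','s4.png');b=cap('top','t4.png')
for f,(x0,x1,y0,y1),o in(('t4.png',(270,410,170,260),'t4c.png'),('s4.png',(220,360,100,260),'s4c.png')):
    im=cv2.imread('pics/'+f)[y0:y1,x0:x1]
    s=min(780/im.shape[1],580/im.shape[0]);print(o,s,x0,y0)
    cv2.imwrite('pics/'+o,cv2.convertScaleAbs(cv2.resize(im,None,fx=s,fy=s,interpolation=cv2.INTER_CUBIC),alpha=1.4))
E
```

```text
shift [-0.0009 -0.0006 -0.0007] rot [ 0.0021 -0.0009  0.0069] meas [ 0.5515 -0.0232  0.1943] [ 1.7988e+02 -5.0000e-02 -1.0241e+02] j [ 17.9  10.5 -17.6  -0.  -62.1 -30.3] w 0.0536 F [-0.79  0.45 -1.95] t 4.25
t4c.png 5.571428571428571 270 170
s4c.png 3.625 220 100
```

View pics/s4c.png

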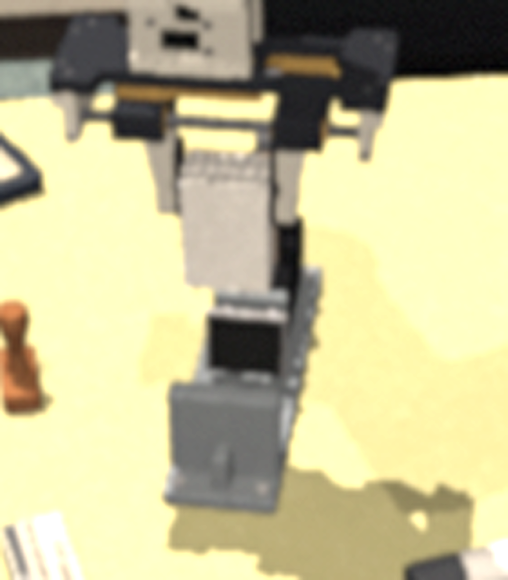

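View pics/t4c.png

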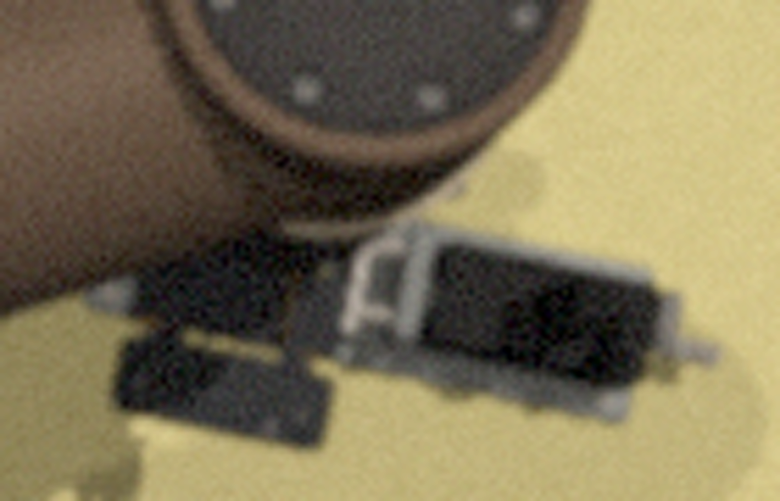

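The block is centred over the bed: its mid is at crop x about 228, the same as the fixed jaw's. I'll lower it partway and check again.

Call:
{"method": "step_arm", "body": {"increments": [[[-0.001,0,0.03],[0,0,0.006],0.6],[[-0.001,0,0.06],[0,0,0.006],0.6],[[-0.001,0,0.08],[0,0,0.006],0.6],[[-0.001,0,0.1],[0,0,0.006],0.6],[[-0.001,0,0.11],[0,0,0.006],0.6],[[-0.001,0,0.12],[0,0,0.006],0.6],[[-0.001,0,0.12],[0,0,0.006],0.6]]}}

```text
time_s: 5.05
tcp_pos: [0.5519, -0.0222, 0.0746]
eef_rot: [179.9, -0.0, -102.9]
contact_force: [0.1, 0.3, -2.4]
gripper_width: 0.0539
```

```bash
python3 - <<'E'
from h import *
delta([.5523,-.0225,.059],-102.8)
a=cap('side','s5.png')
for f,(x0,x1,y0,y1),o in((('s5.png',(220,360,100,260),'s5c.png')),):
    im=cv2.imread('pics/'+f)[y0:y1,x0:x1]
    s=min(780/im.shape[1],580/im.shape[0])
    cv2.imwrite('pics/'+o,cv2.convertScaleAbs(cv2.resize(im,None,fx=s,fy=s,interpolation=cv2.INTER_CUBIC),alpha=1.4))
E
```

```text
shift [ 0.0002 -0.0005  0.0156] rot [ 0.0015 -0.0008 -0.0012] meas [ 0.5519 -0.0222  0.0746] [ 1.7991e+02 -4.0000e-02 -1.0287e+02] j [ 18.   17.7 -25.9  -0.  -46.6 -30.9] w 0.0539 F [ 0.08  0.27 -2.37] t 5.05
```

View pics/s5c.png

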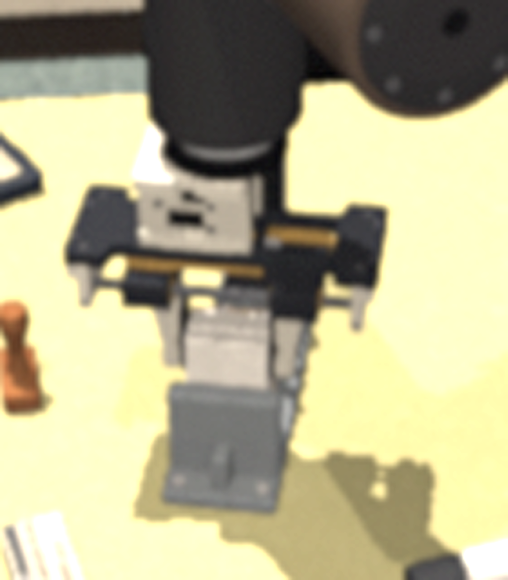

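The block is centred between the fixed jaw's edges. Now for the last bit of the descent.

Call:
{"method": "step_arm", "body": {"increments": [[[0,0,0.008],[0,0,0],0.6],[[0,0,0.012],[0,0,0],0.6],[[0,0,0.014],[0,0,0],0.6],[[0,0,0.015],[0,0,0],0.6],[[0,0,0.015],[0,0,0],0.6]]}}

```text
time_s: 5.6
tcp_pos: [0.5524, -0.0221, 0.0606]
eef_rot: [-180.0, -0.0, -102.9]
contact_force: [-0.4, 0.4, -1.6]
gripper_width: 0.0544
```

Call:
{"method": "step_arm", "body": {"increments": [[[0,0,0.001],[0,0,0],0.6],[[0,0,0.0015],[0,0,0],0.6],[[0,0,0.0015],[0,0,0],0.6]]}}

```text
time_s: 5.9
tcp_pos: [0.5525, -0.0221, 0.0593]
eef_rot: [-180.0, 0.0, -102.9]
contact_force: [-0.7, 0.6, -0.1]
gripper_width: 0.0539
```

Call:
{"method": "step_arm", "body": {"increments": [[[0,0,0.0005],[0,0,0],0.6],[[0,0,0.0005],[0,0,0],0.3],[[0,0,0.0005],[0,0,0],0.1],[[0,0,0.0005],[0,0,0],0],[[0,0,0.0005],[0,0,0],0],[[0,0,0.0005],[0,0,0],0],[[0,0,0.0005],[0,0,0],0],[[0,0,0.0005],[0,0,0],0],[[0,0,0.0005],[0,0,0],0]]}}

```text
time_s: 6.8
tcp_pos: [0.5524, -0.0221, 0.0585]
eef_rot: [180.0, -0.0, -102.9]
contact_force: [-0.2, -0.4, 1.0]
gripper_width: 0.0873
```

Call:
{"method": "step_arm", "body": {"increments": [[[0,0,-0.02],[0,0,0],0],[[0,0,-0.05],[0,0,0],0],[[0,0,-0.09],[0,0,0],0],[[0,0,-0.13],[0,0,0],0],[[0,0,-0.15],[0,0,0],0],[[0,0,-0.15],[0,0,0],0]]}}

```text
time_s: 7.4
tcp_pos: [0.5543, -0.0218, 0.2124]
eef_rot: [-179.7, 0.1, -102.9]
contact_force: [0.4, -0.5, 0.2]
gripper_width: 0.0876
```

```bash
python3 - <<'E'
from h import *
o=np.array([.5392,-.080]);d=np.array([np.cos(np.radians(77.2)),np.sin(np.radians(77.2))])
print(o-d*.106)
delta([*(o-d*.106),.2],-12.8)
a=cap('side','s6.png')
for f,(x0,x1,y0,y1),o in((('s6.png',(220,360,100,260),'s6c.png')),):
    im=cv2.imread('pics/'+f)[y0:y1,x0:x1]
    s=min(780/im.shape[1],580/im.shape[0])
    cv2.imwrite('pics/'+o,cv2.convertScaleAbs(cv2.resize(im,None,fx=s,fy=s,interpolation=cv2.INTER_CUBIC),alpha=1.4))
E
```

```text
[ 0.51571586 -0.18336583]
shift [0.1661 0.0017 0.0119] rot [-0.0067 -0.0027 -1.572 ] meas [ 0.5543 -0.0218  0.2124] [-1.7966e+02  1.5000e-01 -1.0287e+02] j [ 18.    9.6 -16.2   0.1 -63.8 -30.9] w 0.0876 F [ 0.38 -0.54  0.23] t 7.4
```

View pics/s6c.png

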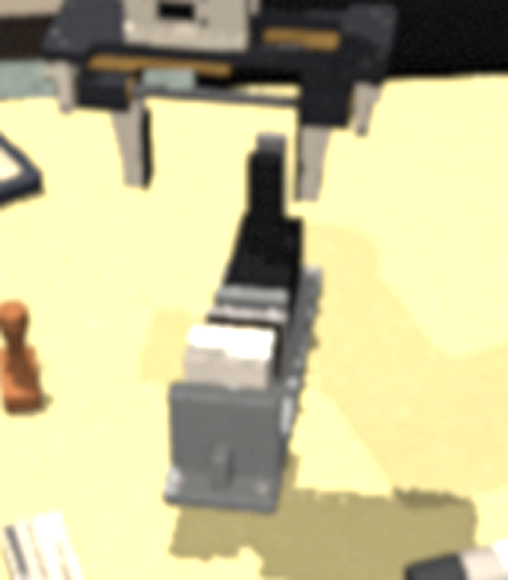

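The block stands on the bed, upright and square behind the fixed jaw, with its top at crop (230,335). Next I'll move over the trigger.

Call:
{"method": "step_arm", "body": {"increments": [[[0.05,0,0],[0,0,-0.1],0],[[0.1,0,0],[0,0,-0.2],0],[[0.15,0,0],[0,0,-0.35],0],[[0.166,0.0015,0],[0,0,-1.57],0],[[0.166,0.0015,0],[0,0,-1.57],0],[[0.166,0.0015,0],[0,0,-1.57],0],[[0.166,0.0015,0],[0,0,-1.57],0],[[0.166,0.0015,0],[0,0,-1.57],0],[[0.166,0.0015,0],[0,0,-1.57],0],[[0.166,0.0015,0],[0,0,-1.57],0]]}}

```text
time_s: 8.45
tcp_pos: [0.5131, -0.1835, 0.207]
eef_rot: [180.0, 0.1, -23.2]
contact_force: [0.2, -0.2, 1.0]
gripper_width: 0.0874
```

```bash
python3 - <<'E'
from h import *
delta([.5157,-.1834,.2],-12.8)
E
```

```text
shift [ 0.0023 -0.0011  0.007 ] rot [ 0.0004  0.0024 -0.1809] meas [ 0.5131 -0.1835  0.207 ] [ 1.7996e+02  1.3000e-01 -2.3160e+01] j [  0.9   9.2 -17.4  -0.  -63.6  65.9] w 0.0874 F [ 0.19 -0.15  0.99] t 8.45
```

Call:
{"method": "step_arm", "body": {"increments": [[[0.002,0,0],[0,0,-0.14],0],[[0.002,0,0],[0,0,-0.18],0],[[0.002,0,0],[0,0,-0.18],0],[[0.002,0,0],[0,0,-0.18],0]]}}

```text
time_s: 8.85
tcp_pos: [0.5152, -0.1843, 0.2076]
eef_rot: [180.0, 0.1, -13.3]
contact_force: [-0.1, -0.7, 0.5]
gripper_width: 0.0878
```

```bash
python3 - <<'E'
from h import *
delta([.5157,-.1834,.0892],-12.8)
a=cap('side','s7.png');b=cap('top','t7.png')
for f,(x0,x1,y0,y1),o in(('t7.png',(270,410,170,260),'t7c.png'),('s7.png',(220,360,60,240),'s7c.png')):
    im=cv2.imread('pics/'+f)[y0:y1,x0:x1]
    s=min(780/im.shape[1],580/im.shape[0]);print(o,s,x0,y0)
    cv2.imwrite('pics/'+o,cv2.convertScaleAbs(cv2.resize(im,None,fx=s,fy=s,interpolation=cv2.INTER_CUBIC),alpha=1.6))
E
```

```text
shift [ 0.0004 -0.001   0.1184] rot [ 0.0002  0.0016 -0.0085] meas [ 0.5152 -0.1843  0.2076] [ 1.7999e+02  9.0000e-02 -1.3290e+01] j [  0.8   9.4 -17.1  -0.  -63.6  75.9] w 0.0878 F [-0.13 -0.71  0.53] t 8.85
t7c.png 5.571428571428571 270 170
s7c.png 3.2222222222222223 220 60
```

View pics/s7c.png

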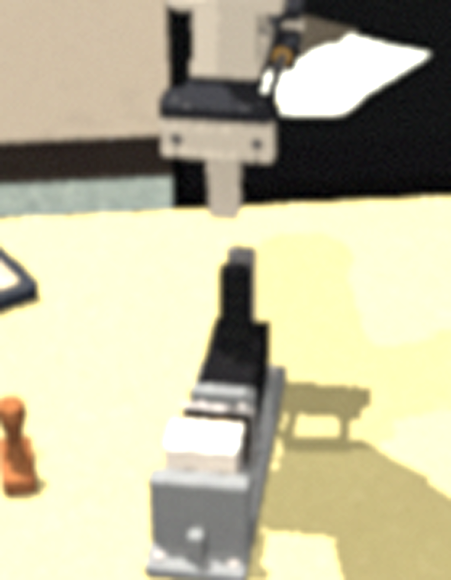

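View pics/t7c.png

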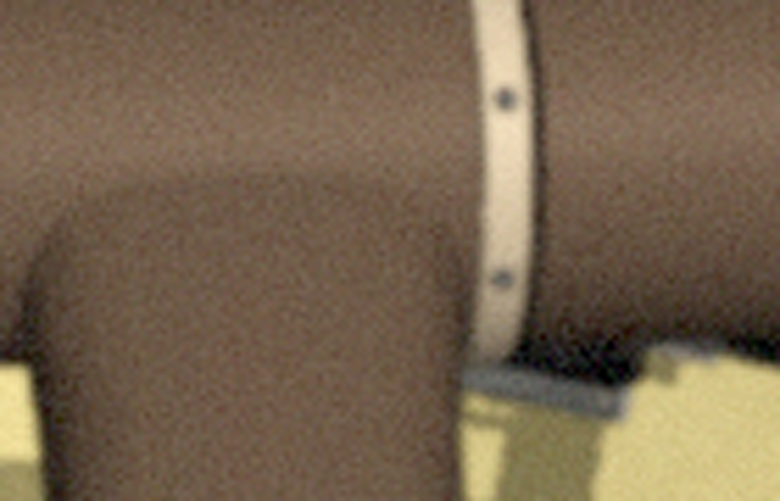

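The front fingertip is at crop (226,215) and the handle top at (236,262). I'll check this against projections.

```bash
python3 - <<'E'
from h import *
s=load('s7.png');t=load('t0.png')
o=np.array([.5392,-.080]);d=np.array([np.cos(np.radians(77.2)),np.sin(np.radians(77.2))]);n=np.array([-d[1],d[0]])
C=lambda x,y,z:[*(o+d*x+n*y),z]
pts={'hand front top':C(-.082,0,.14),'hand back top':C(-.098,0,.14),'trig back top':C(-.13,0,.136),'trig front top':C(-.12,0,.136),'fj in top':C(.083,0,.076),'fj out':C(.1,0,.076),'tip':[*(np.array([.5152,-.1843])+d*.0545),.2076],'block top':C(.059,0,.092)}
for k,P in pts.items():
    u=proj(s,P)[0]; v=proj(t,P)[0];print(k,'s7crop',((u-[220,60]+.4)*3.222).round(),'s0crop',((u-[255,125]+.4)*4.833).round(),'t0crop',((v-[280,190]+.4)*6.24).round())
E
```

```text
hand front top s7crop [230. 274.] s0crop [177.  97.] t0crop [572. 205.]
hand back top s7crop [233. 263.] s0crop [181.  80.] t0crop [614. 214.]
trig back top s7crop [239. 246.] s0crop [189.  54.] t0crop [695. 232.]
trig front top s7crop [237. 252.] s0crop [187.  64.] t0crop [669. 227.]
fj in top s7crop [199. 472.] s0crop [129. 393.] t0crop [139. 134.]
fj out s7crop [195. 487.] s0crop [123. 416.] t0crop [ 98. 125.]
tip s7crop [225. 217.] s0crop [168.  12.] t0crop [528. 171.]
block top s7crop [203. 434.] s0crop [136. 337.] t0crop [200. 142.]
```

Call:
{"method": "step_arm", "body": {"increments": [[[-0.001,-0.0025,0.03],[0,0,-0.0085],0],[[-0.001,-0.0025,0.06],[0,0,-0.0085],0],[[-0.001,-0.0025,0.09],[0,0,-0.0085],0],[[-0.001,-0.0025,0.11],[0,0,-0.0085],0],[[-0.001,-0.0025,0.118],[0,0,-0.0085],0],[[-0.001,-0.0025,0.118],[0,0,-0.0085],0.2],[[-0.001,-0.0025,0.118],[0,0,-0.0085],0.34],[[-0.001,-0.0025,0.118],[0,0,-0.0085],0.34],[[-0.001,-0.0025,0.118],[0,0,-0.0085],0.34]], "force": 15}}

```text
time_s: 9.85
tcp_pos: [0.5161, -0.1817, 0.0917]
eef_rot: [-180.0, -0.1, -12.7]
contact_force: [0.1, -0.5, -0.1]
gripper_width: 0.0613
```

```bash
cat >> h.py <<'E'
def look(i,ts=True):
    st=r.get_state();print('w',round(st['gripper_width'],4),'F',st['contact_force'].round(2),'p',st['tcp_pos'].round(4),'t',round(st['time_s'],2))
    cap('side','s%s.png'%i)
    im=cv2.imread('pics/s%s.png'%i)[120:245,250:330]
    s=4.6
    cv2.imwrite('pics/s%sc.png'%i,cv2.convertScaleAbs(cv2.resize(im,None,fx=s,fy=s,interpolation=cv2.INTER_CUBIC),alpha=1.3))
E
python3 -c "
from h import *
delta([.5145,-.1816,.0892],-12.8);look(8)"
```

```text
shift [-0.0015  0.0002  0.0025] rot [-0.0004 -0.002   0.0017] meas [ 0.5161 -0.1817  0.0917] [-1.7998e+02 -1.2000e-01 -1.2700e+01] j [  1.1  15.9 -25.7   0.  -48.3  76.2] w 0.0613 F [ 0.14 -0.47 -0.11] t 9.85
w 0.0613 F [ 0.14 -0.47 -0.11] p [ 0.5161 -0.1817  0.0917] t 9.85
```

View pics/s8c.png

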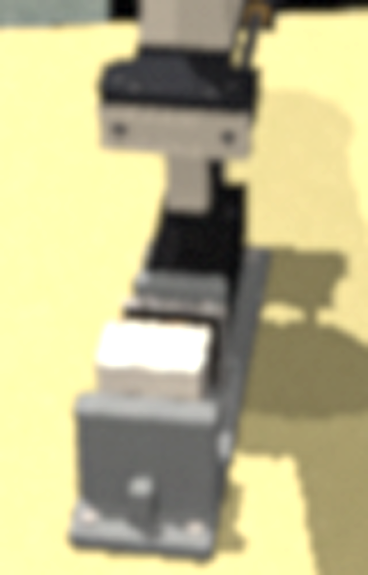

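The front finger is in front of the handle and the fingers straddle both blades. I'll close gently and watch the width and force.

Call:
{"method": "step_arm", "body": {"increments": [[[0,0,0],[0,0,0],0.4],[[0,0,0],[0,0,0],0.4],[[0,0,0],[0,0,0],0.4]]}}

```text
time_s: 10.2
tcp_pos: [0.5156, -0.1827, 0.0914]
eef_rot: [179.9, -0.1, -12.7]
contact_force: [-0.8, -6.0, 2.0]
gripper_width: 0.0528
```

Call:
{"method": "step_arm", "body": {"increments": [[[0,0,0],[0,0,0],0.44],[[0,0,0],[0,0,0],0.44],[[0,0,0],[0,0,0],0.44]]}}

```text
time_s: 10.5
tcp_pos: [0.5155, -0.1828, 0.0914]
eef_rot: [179.9, -0.1, -12.7]
contact_force: [-1.2, -6.0, 2.6]
gripper_width: 0.0495
```

Call:
{"method": "step_arm", "body": {"increments": [[[0,0,0],[0,0,0],0.47],[[0,0,0],[0,0,0],0.47],[[0,0,0],[0,0,0],0.47]]}}

```text
time_s: 10.8
tcp_pos: [0.5156, -0.1828, 0.0914]
eef_rot: [179.9, -0.1, -12.7]
contact_force: [-0.8, -6.5, 3.4]
gripper_width: 0.0463
```

The -d force of about 6 N shows that only the trigger finger is loaded. I'll shift toward the trigger side (tool +y) until the handle finger touches too.

Call:
{"method": "step_arm", "body": {"increments": [[[0,0.002,0],[0,0,0],0.47],[[0,0.002,0],[0,0,0],0.47],[[0,0.002,0],[0,0,0],0.47]]}}

```text
time_s: 11.1
tcp_pos: [0.5151, -0.184, 0.0909]
eef_rot: [180.0, -0.0, -12.7]
contact_force: [0.5, -4.1, 2.0]
gripper_width: 0.0467
```

Call:
{"method": "step_arm", "body": {"increments": [[[0,0.002,0],[0,0,0],0.47],[[0,0.002,0],[0,0,0],0.47],[[0,0.002,0],[0,0,0],0.47]]}}

```text
time_s: 11.4
tcp_pos: [0.5145, -0.1857, 0.0906]
eef_rot: [180.0, -0.0, -12.7]
contact_force: [0.1, -2.9, 1.4]
gripper_width: 0.0469
```

Call:
{"method": "step_arm", "body": {"increments": [[[0,0.002,0],[0,0,0],0.47],[[0,0.002,0],[0,0,0],0.47],[[0,0.002,0],[0,0,0],0.47]]}}

```text
time_s: 11.7
tcp_pos: [0.5143, -0.1863, 0.0905]
eef_rot: [-179.9, -0.0, -12.7]
contact_force: [-0.3, 6.0, 4.3]
gripper_width: 0.0468
```

Call:
{"method": "step_arm", "body": {"increments": [[[0,0.001,0],[0,0,0],0.47],[[0,0.001,0],[0,0,0],0.47],[[0,0.001,0],[0,0,0],0.47]]}}

```text
time_s: 12.0
tcp_pos: [0.5144, -0.1863, 0.0905]
eef_rot: [-179.8, -0.0, -12.7]
contact_force: [-0.1, 12.0, 3.8]
gripper_width: 0.0467
```

Handle contact is now clear, with the force at +6 to +12 N. I'll pump with a fixed 54 mm opening so only the trigger finger loads the trigger. The wrist force then reads the trigger force directly. First I'll back off to rest.

Call:
{"method": "step_arm", "body": {"increments": [[[0,0,0],[0,0,0],0.386],[[0,0,0],[0,0,0],0.386],[[0,0,0],[0,0,0],0.386],[[0,0,0],[0,0,0],0.386]], "force": 40}}

```text
time_s: 12.4
tcp_pos: [0.5135, -0.1887, 0.0904]
eef_rot: [180.0, 0.0, -12.7]
contact_force: [0.2, -0.9, 0.4]
gripper_width: 0.0536
```

```bash
cat >> h.py <<'E'
def dc():
    st=r.get_state();o=np.array([.5392,-.080]);a=np.radians(77.2);d=np.array([np.cos(a),np.sin(a)]);n=np.array([-d[1],d[0]])
    q=st['tcp_pos'][:2]-o;F=st['contact_force'][:2]
    c=q@d;w=st['gripper_width']
    print('c %.4f lat %.4f w %.4f Fd %.2f trigface %.4f travel %.4f handleface %.4f t %.2f'%(c,q@n,w,F@d,c-w/2,c-w/2+.1337,c+w/2,st['time_s']))
E
python3 -c "
from h import *
dc()"
```

```text
c -0.1116 lat 0.0009 w 0.0536 Fd -0.87 trigface -0.1384 travel -0.0047 handleface -0.0849 t 12.40
```

Call:
{"method": "step_arm", "body": {"increments": [[[0,-0.004,0],[0,0,0],0.386],[[0,-0.007,0],[0,0,0],0.386],[[0,-0.007,0],[0,0,0],0.386]]}}

```text
time_s: 12.7
tcp_pos: [0.5152, -0.1817, 0.0905]
eef_rot: [180.0, 0.0, -12.7]
contact_force: [0.5, -2.6, -0.6]
gripper_width: 0.0542
```

```bash
python3 -c "
from h import *
dc()"
```

```text
c -0.1045 lat 0.0009 w 0.0542 Fd -2.48 trigface -0.1316 travel 0.0021 handleface -0.0774 t 12.70
```

Call:
{"method": "step_arm", "body": {"increments": [[[0,-0.002,0],[0,0,0],0.386],[[0,-0.004,0],[0,0,0],0.386],[[0,-0.004,0],[0,0,0],0.386]]}}

```text
time_s: 13.0
tcp_pos: [0.5159, -0.1781, 0.0904]
eef_rot: [180.0, 0.0, -12.7]
contact_force: [0.1, -5.2, -3.0]
gripper_width: 0.0541
```

```bash
python3 -c "
from h import *
dc()"
```

```text
c -0.1008 lat 0.0009 w 0.0541 Fd -5.01 trigface -0.1279 travel 0.0058 handleface -0.0738 t 13.00
```

Call:
{"method": "step_arm", "body": {"increments": [[[0,-0.002,0],[0,0,0],0.386],[[0,-0.004,0],[0,0,0],0.386],[[0,-0.004,0],[0,0,0],0.386]]}}

```text
time_s: 13.3
tcp_pos: [0.5168, -0.1744, 0.0904]
eef_rot: [180.0, 0.0, -12.7]
contact_force: [0.2, -6.5, -1.5]
gripper_width: 0.0538
```

```bash
python3 -c "
from h import *
dc()"
```

```text
c -0.0970 lat 0.0009 w 0.0538 Fd -6.30 trigface -0.1239 travel 0.0098 handleface -0.0701 t 13.30
```

Call:
{"method": "step_arm", "body": {"increments": [[[0,-0.002,0],[0,0,0],0.386],[[0,-0.004,0],[0,0,0],0.386],[[0,-0.004,0],[0,0,0],0.386]]}}

```text
time_s: 13.6
tcp_pos: [0.5177, -0.1705, 0.0905]
eef_rot: [179.9, 0.0, -12.7]
contact_force: [0.7, -7.8, -1.6]
gripper_width: 0.0537
```

```bash
python3 -c "
from h import *
dc()"
```

```text
c -0.0930 lat 0.0009 w 0.0537 Fd -7.43 trigface -0.1199 travel 0.0138 handleface -0.0662 t 13.60
```

Call:
{"method": "step_arm", "body": {"increments": [[[0,-0.001,0],[0,0,0],0.386],[[0,-0.002,0],[0,0,0],0.386],[[0,-0.002,0],[0,0,0],0.386]]}}

```text
time_s: 13.9
tcp_pos: [0.5177, -0.1702, 0.0904]
eef_rot: [179.8, 0.1, -12.7]
contact_force: [0.2, -17.5, -4.6]
gripper_width: 0.0538
```

```bash
python3 -c "
from h import *
dc();look(9)"
```

```text
c -0.0927 lat 0.0010 w 0.0538 Fd -17.06 trigface -0.1196 travel 0.0141 handleface -0.0658 t 13.90
w 0.0538 F [  0.24 -17.55  -4.61] p [ 0.5177 -0.1702  0.0904] t 13.9
```

View pics/s9c.png

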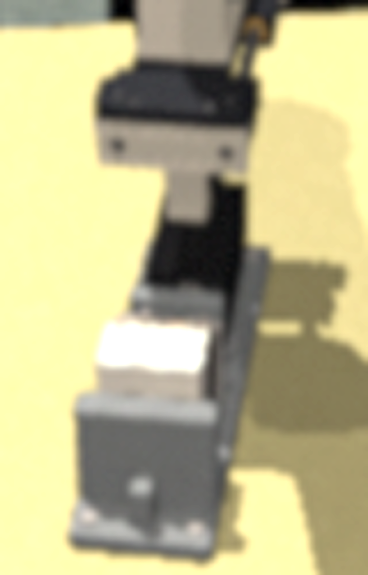

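The travel calibration holds: the stop reads 14.1 mm against 14 expected. The jaw has advanced, and its head is visibly closer to the block. Now another full pump.

Call:
{"method": "step_arm", "body": {"increments": [[[0,0.01,0],[0,0,0],0.386],[[0,0.021,0],[0,0,0],0.386],[[0,0.021,0],[0,0,0],0.386],[[0,0.021,0],[0,0,0],0.386],[[0,0.016,0],[0,0,0],0.386],[[0,0.012,0],[0,0,0],0.386],[[0,0.008,0],[0,0,0],0.386],[[0,0.004,0],[0,0,0],0.386],[[0,0.004,0],[0,0,0],0.386]]}}

```text
time_s: 14.85
tcp_pos: [0.5175, -0.1721, 0.0906]
eef_rot: [179.9, 0.0, -12.7]
contact_force: [1.2, -6.3, -1.5]
gripper_width: 0.0538
```

```bash
python3 -c "
from h import *
dc()"
```

```text
c -0.0946 lat 0.0008 w 0.0538 Fd -5.89 trigface -0.1215 travel 0.0122 handleface -0.0677 t 14.85
```

Call:
{"method": "step_arm", "body": {"increments": [[[0,-0.0015,0],[0,0,0],0.386],[[0,-0.0025,0],[0,0,0],0.386],[[0,-0.0025,0],[0,0,0],0.386]]}}

```text
time_s: 15.15
tcp_pos: [0.5178, -0.1704, 0.0906]
eef_rot: [179.9, 0.0, -12.7]
contact_force: [0.0, -11.2, -2.4]
gripper_width: 0.0541
```

```bash
python3 -c "
from h import *
dc();look(10)"
```

```text
c -0.0929 lat 0.0008 w 0.0541 Fd -10.93 trigface -0.1199 travel 0.0138 handleface -0.0658 t 15.15
w 0.0541 F [  0.05 -11.22  -2.39] p [ 0.5178 -0.1704  0.0906] t 15.15
```

View pics/s10c.png

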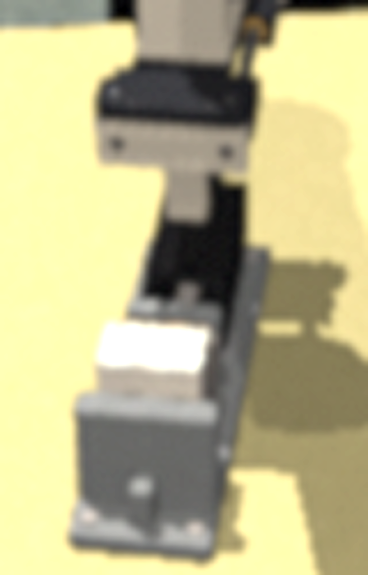

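```bash
cat >> h.py <<'E'
def prof(f,z=.071,rng=np.arange(-.045,.05,.003)):
    s=load(f);a=np.radians(77.2);d=np.array([np.cos(a),np.sin(a)]);n=np.array([-d[1],d[0]]);o=np.array([.5392,-.080])-d*.0037
    g=cv2.cvtColor(s['color'],cv2.COLOR_RGB2GRAY).astype(np.float32);acc=0
    for y in np.arange(-.02,.0201,.004):
        u=proj(s,[[*(o+d*x+n*y),z] for x in rng]).astype(np.float32)
        acc=acc+cv2.remap(g,u[None,:,0].copy(),u[None,:,1].copy(),cv2.INTER_LINEAR)[0]
    return acc/11
E
python3 -c "
from h import *
R=np.arange(-.045,.05,.003)
print('x ',*['%4d'%(1000*x) for x in R])
for f in('s0.png','s7.png','s8.png','s9.png','s10.png'): print(f[:3],*['%4d'%v for v in prof(f)])"
```

```text
x   -45  -41  -38  -35  -32  -29  -26  -23  -20  -17  -14  -11   -8   -5   -2    0    3    6    9   12   15   18   21   24   27   30   33   36   39   42   45   48
s0.   38   37   36   37   43   64   91  116  129  128  115   97   89   97  119  140  141  122   88   52   30   22   23   26   27   28   29   31   31   33   33   35
s7.   39   38   37   38   44   64   92  116  130  129  116   99   91   98  116  132  132  113   80   59   79  128  177  208  221  224  223  222  222  222  222  222
s8.   29   29   29   29   33   45   63   81   92   96   93   88   85   88   97  107  106   92   67   53   79  129  179  210  223  225  225  224  223  223  223  224
s9.   30   29   29   29   29   29   30   32   36   46   62   80   93  100  100   94   89   88   94  107  129  159  190  213  223  225  225  224  224  224  223  224
s10   30   29   30   29   29   29   30   32   36   42   46   49   52   62   77   94  105  107  103   98  112  144  184  212  223  225  225  224  224  224  223  224
```

The head moved about 13.5 mm and then about 12 mm, so the jaw is now at roughly 30 ±3 mm. Another full squeeze takes it to about 42, near contact. I'll watch the force.

Call:
{"method": "step_arm", "body": {"increments": [[[0,0.01,0],[0,0,0],0.386],[[0,0.0205,0],[0,0,0],0.386],[[0,0.0205,0],[0,0,0],0.386],[[0,0.0205,0],[0,0,0],0.386],[[0,0.016,0],[0,0,0],0.386],[[0,0.012,0],[0,0,0],0.386],[[0,0.008,0],[0,0,0],0.386],[[0,0.006,0],[0,0,0],0.386],[[0,0.006,0],[0,0,0],0.386]]}}

```text
time_s: 16.1
tcp_pos: [0.5166, -0.1758, 0.0906]
eef_rot: [179.9, 0.0, -12.7]
contact_force: [-0.6, -5.8, -0.2]
gripper_width: 0.0539
```

```bash
python3 -c "
from h import *
dc()"
```

```text
c -0.0984 lat 0.0008 w 0.0539 Fd -5.80 trigface -0.1254 travel 0.0083 handleface -0.0715 t 16.10
```

Call:
{"method": "step_arm", "body": {"increments": [[[0,-0.0015,0],[0,0,0],0.386],[[0,-0.0025,0],[0,0,0],0.386],[[0,-0.0025,0],[0,0,0],0.386]]}}

```text
time_s: 16.4
tcp_pos: [0.5171, -0.1735, 0.0905]
eef_rot: [179.9, 0.0, -12.7]
contact_force: [0.0, -7.0, -0.7]
gripper_width: 0.0541
```

```bash
python3 -c "
from h import *
dc()"
```

```text
c -0.0961 lat 0.0008 w 0.0541 Fd -6.78 trigface -0.1231 travel 0.0106 handleface -0.0690 t 16.40
```

Call:
{"method": "step_arm", "body": {"increments": [[[0,-0.001,0],[0,0,0],0.386],[[0,-0.001,0],[0,0,0],0.386]]}}

```text
time_s: 16.6
tcp_pos: [0.5174, -0.1725, 0.0906]
eef_rot: [179.9, 0.0, -12.7]
contact_force: [0.1, -7.4, -1.2]
gripper_width: 0.054
```

```bash
python3 -c "
from h import *
dc();look(11)
R=np.arange(-.045,.05,.003)
for f in('s9.png','s10.png','s11.png'): print(f[:3],*['%4d'%v for v in prof(f)])"
```

```text
c -0.0951 lat 0.0008 w 0.0540 Fd -7.18 trigface -0.1221 travel 0.0116 handleface -0.0681 t 16.60
w 0.054 F [ 0.09 -7.38 -1.18] p [ 0.5174 -0.1725  0.0906] t 16.6
s9.   30   29   29   29   29   29   30   32   36   46   62   80   93  100  100   94   89   88   94  107  129  159  190  213  223  225  225  224  224  224  223  224
s10   30   29   30   29   29   29   30   32   36   42   46   49   52   62   77   94  105  107  103   98  112  144  184  212  223  225  225  224  224  224  223  224
s11   30   29   29   29   29   29   31   34   38   42   47   51   54   57   61   64   67   73   81   94  117  150  187  212  223  225  225  224  224  223  223  224
```

View pics/s11c.png

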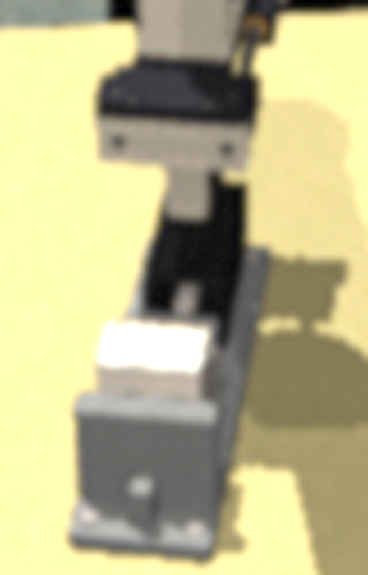

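Call:
{"method": "step_arm", "body": {"increments": [[[0,-0.001,0],[0,0,0],0.386],[[0,-0.001,0],[0,0,0],0.386],[[0,-0.001,0],[0,0,0],0.386]]}}

```text
time_s: 16.95
tcp_pos: [0.5176, -0.1716, 0.0906]
eef_rot: [179.9, 0.0, -12.7]
contact_force: [-0.1, -6.6, -1.2]
gripper_width: 0.0539
```

```bash
python3 -c "
from h import *
dc()"
```

```text
c -0.0941 lat 0.0008 w 0.0539 Fd -6.49 trigface -0.1210 travel 0.0127 handleface -0.0672 t 16.95
```

Call:
{"method": "step_arm", "body": {"increments": [[[0,-0.001,0],[0,0,0],0.386],[[0,-0.001,0],[0,0,0],0.386],[[0,-0.001,0],[0,0,0],0.386]]}}

```text
time_s: 17.25
tcp_pos: [0.5178, -0.1706, 0.0905]
eef_rot: [179.9, 0.0, -12.7]
contact_force: [0.0, -7.4, -1.8]
gripper_width: 0.0542
```

```bash
python3 -c "
from h import *
dc()"
```

```text
c -0.0931 lat 0.0008 w 0.0542 Fd -7.22 trigface -0.1202 travel 0.0135 handleface -0.0660 t 17.25
```

There's no plate force yet, and the jaw is at about 42–43 mm. I'll release and re-squeeze slowly, reading the force as it goes.

Call:
{"method": "step_arm", "body": {"increments": [[[0,0.01,0],[0,0,0],0.386],[[0,0.0195,0],[0,0,0],0.386],[[0,0.0195,0],[0,0,0],0.386],[[0,0.0195,0],[0,0,0],0.386],[[0,0.015,0],[0,0,0],0.386],[[0,0.0115,0],[0,0,0],0.386],[[0,0.0115,0],[0,0,0],0.386],[[0,0.0115,0],[0,0,0],0.386]]}}

```text
time_s: 18.05
tcp_pos: [0.5154, -0.1811, 0.0906]
eef_rot: [180.0, 0.0, -12.7]
contact_force: [-0.5, -3.0, -0.7]
gripper_width: 0.0538
```

```bash
python3 -c "
from h import *
dc()"
```

```text
c -0.1039 lat 0.0008 w 0.0538 Fd -3.08 trigface -0.1308 travel 0.0029 handleface -0.0770 t 18.05
```

Call:
{"method": "step_arm", "body": {"increments": [[[0,-0.001,0],[0,0,0],0.386],[[0,-0.002,0],[0,0,0],0.386],[[0,-0.002,0],[0,0,0],0.386],[[0,-0.002,0],[0,0,0],0.386]]}}

```text
time_s: 18.45
tcp_pos: [0.5158, -0.1794, 0.0906]
eef_rot: [180.0, 0.0, -12.7]
contact_force: [-0.6, -3.1, -0.5]
gripper_width: 0.0536
```

```bash
python3 -c "
from h import *
dc()"
```

```text
c -0.1021 lat 0.0008 w 0.0536 Fd -3.16 trigface -0.1289 travel 0.0048 handleface -0.0753 t 18.45
```

Call:
{"method": "step_arm", "body": {"increments": [[[0,-0.001,0],[0,0,0],0.386],[[0,-0.002,0],[0,0,0],0.386],[[0,-0.002,0],[0,0,0],0.386],[[0,-0.002,0],[0,0,0],0.386]]}}

```text
time_s: 18.85
tcp_pos: [0.5161, -0.1777, 0.0906]
eef_rot: [180.0, 0.0, -12.7]
contact_force: [-0.4, -5.0, -0.8]
gripper_width: 0.0539
```

```bash
python3 -c "
from h import *
dc()"
```

```text
c -0.1004 lat 0.0008 w 0.0539 Fd -5.00 trigface -0.1273 travel 0.0064 handleface -0.0734 t 18.85
```

Call:
{"method": "step_arm", "body": {"increments": [[[0,-0.001,0],[0,0,0],0.386],[[0,-0.002,0],[0,0,0],0.386],[[0,-0.002,0],[0,0,0],0.386],[[0,-0.002,0],[0,0,0],0.386]]}}

```text
time_s: 19.25
tcp_pos: [0.5166, -0.1758, 0.0905]
eef_rot: [180.0, 0.0, -12.7]
contact_force: [-0.9, -6.2, -2.1]
gripper_width: 0.0539
```

```bash
python3 -c "
from h import *
dc()"
```

```text
c -0.0984 lat 0.0008 w 0.0539 Fd -6.20 trigface -0.1254 travel 0.0083 handleface -0.0715 t 19.25
```

Call:
{"method": "step_arm", "body": {"increments": [[[0,-0.001,0],[0,0,0],0.386],[[0,-0.002,0],[0,0,0],0.386],[[0,-0.002,0],[0,0,0],0.386],[[0,-0.002,0],[0,0,0],0.386]]}}

```text
time_s: 19.65
tcp_pos: [0.517, -0.174, 0.0905]
eef_rot: [180.0, 0.0, -12.7]
contact_force: [-2.0, -7.6, -0.7]
gripper_width: 0.0543
```

```bash
python3 -c "
from h import *
dc()"
```

```text
c -0.0966 lat 0.0008 w 0.0543 Fd -7.81 trigface -0.1237 travel 0.0100 handleface -0.0694 t 19.65
```

Call:
{"method": "step_arm", "body": {"increments": [[[0,-0.001,0],[0,0,0],0.386],[[0,-0.002,0],[0,0,0],0.386],[[0,-0.002,0],[0,0,0],0.386],[[0,-0.002,0],[0,0,0],0.386]]}}

```text
time_s: 20.05
tcp_pos: [0.5174, -0.1721, 0.0905]
eef_rot: [180.0, 0.0, -12.7]
contact_force: [0.1, -8.0, -1.0]
gripper_width: 0.0537
```

```bash
python3 -c "
from h import *
dc()"
```

```text
c -0.0947 lat 0.0008 w 0.0537 Fd -7.74 trigface -0.1215 travel 0.0122 handleface -0.0678 t 20.05
```

Call:
{"method": "step_arm", "body": {"increments": [[[0,-0.001,0],[0,0,0],0.386],[[0,-0.0015,0],[0,0,0],0.386],[[0,-0.0015,0],[0,0,0],0.386],[[0,-0.0015,0],[0,0,0],0.386]]}}

```text
time_s: 20.45
tcp_pos: [0.5177, -0.1708, 0.0905]
eef_rot: [179.9, 0.0, -12.7]
contact_force: [-0.9, -8.2, -1.3]
gripper_width: 0.0539
```

```bash
python3 -c "
from h import *
dc();look(12)
R=np.arange(-.045,.05,.003)
for f in('s11.png','s12.png'): print(f[:3],*['%4d'%v for v in prof(f)])
for f in('s8.png','s11.png','s12.png'): print(f[:3],*['%4d'%v for v in prof(f,.092,np.arange(.02,.11,.003))])"
```

```text
c -0.0933 lat 0.0008 w 0.0539 Fd -8.16 trigface -0.1203 travel 0.0134 handleface -0.0664 t 20.45
w 0.0539 F [-0.87 -8.17 -1.33] p [ 0.5177 -0.1708  0.0905] t 20.45
s11   30   29   29   29   29   29   31   34   38   42   47   51   54   57   61   64   67   73   81   94  117  150  187  212  223  225  225  224  224  223  223  224
s12   30   30   30   29   29   30   30   33   37   41   47   51   55   59   63   66   66   66   67   73   90  118  156  192  214  223  225  224  224  225  226  227
s8.   95  102  111  115  106   82   64   78  124  173  206  222  225  225  225  224  224  223  224  221  207  180  153  141  139  140  140  138  137  140
s11   74   78   81   84   87   93  102  118  148  183  209  222  225  225  225  225  224  224  224  222  208  180  154  142  140  141  140  138  138  140
s12   75   80   83   84   84   84   87   99  120  154  188  213  223  225  225  224  225  226  227  227  222  203  173  150  141  140  140  137  134  137
```

View pics/s12c.png

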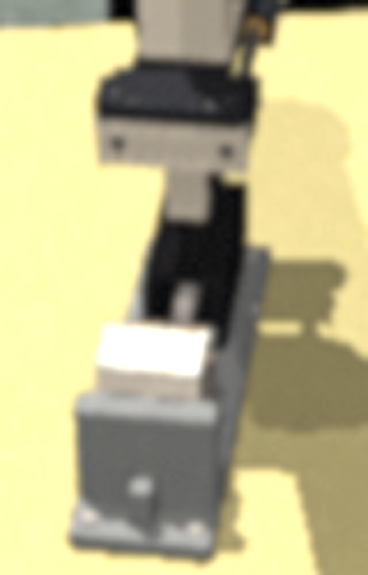

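The block has slid about 2.5 mm forward to the fixed jaw, so the plate is in contact and pushing at about 1 N. I'll release once more and squeeze slowly.

Call:
{"method": "step_arm", "body": {"increments": [[[0,0.01,0],[0,0,0],0.386],[[0,0.0195,0],[0,0,0],0.386],[[0,0.0195,0],[0,0,0],0.386],[[0,0.0195,0],[0,0,0],0.386],[[0,0.015,0],[0,0,0],0.386],[[0,0.0115,0],[0,0,0],0.386],[[0,0.0095,0],[0,0,0],0.386],[[0,0.0095,0],[0,0,0],0.386],[[0,0.0095,0],[0,0,0],0.386]]}}

```text
time_s: 21.4
tcp_pos: [0.5158, -0.1793, 0.0905]
eef_rot: [180.0, 0.0, -12.7]
contact_force: [-1.1, -4.2, -0.9]
gripper_width: 0.0537
```

```bash
python3 -c "
from h import *
dc()"
```

```text
c -0.1020 lat 0.0008 w 0.0537 Fd -4.36 trigface -0.1289 travel 0.0048 handleface -0.0752 t 21.40
```

Call:
{"method": "step_arm", "body": {"increments": [[[0,-0.001,0],[0,0,0],0.386],[[0,-0.0015,0],[0,0,0],0.386],[[0,-0.0015,0],[0,0,0],0.386],[[0,-0.0015,0],[0,0,0],0.386]]}}

```text
time_s: 21.8
tcp_pos: [0.516, -0.1782, 0.0905]
eef_rot: [180.0, 0.0, -12.7]
contact_force: [0.2, -7.1, -1.2]
gripper_width: 0.0538
```

```bash
python3 -c "
from h import *
dc()"
```

```text
c -0.1009 lat 0.0008 w 0.0538 Fd -6.91 trigface -0.1278 travel 0.0059 handleface -0.0740 t 21.80
```

Call:
{"method": "step_arm", "body": {"increments": [[[0,-0.001,0],[0,0,0],0.386],[[0,-0.002,0],[0,0,0],0.386],[[0,-0.002,0],[0,0,0],0.386],[[0,-0.002,0],[0,0,0],0.386]]}}

```text
time_s: 22.2
tcp_pos: [0.5164, -0.1765, 0.0905]
eef_rot: [180.0, 0.0, -12.7]
contact_force: [0.6, -8.0, -1.0]
gripper_width: 0.0539
```

```bash
python3 -c "
from h import *
dc()"
```

```text
c -0.0992 lat 0.0008 w 0.0539 Fd -7.70 trigface -0.1261 travel 0.0076 handleface -0.0722 t 22.20
```

Call:
{"method": "step_arm", "body": {"increments": [[[0,-0.001,0],[0,0,0],0.386],[[0,-0.002,0],[0,0,0],0.386],[[0,-0.002,0],[0,0,0],0.386],[[0,-0.002,0],[0,0,0],0.386]]}}

```text
time_s: 22.6
tcp_pos: [0.5168, -0.1748, 0.0906]
eef_rot: [179.9, 0.0, -12.7]
contact_force: [-0.9, -9.8, -1.8]
gripper_width: 0.0536
```

```bash
python3 -c "
from h import *
dc()"
```

```text
c -0.0974 lat 0.0008 w 0.0536 Fd -9.78 trigface -0.1242 travel 0.0095 handleface -0.0706 t 22.60
```

Call:
{"method": "step_arm", "body": {"increments": [[[0,-0.001,0],[0,0,0],0.386],[[0,-0.002,0],[0,0,0],0.386],[[0,-0.0025,0],[0,0,0],0.386],[[0,-0.0025,0],[0,0,0],0.386]]}}

```text
time_s: 23.0
tcp_pos: [0.5173, -0.1727, 0.0905]
eef_rot: [179.9, 0.0, -12.7]
contact_force: [-0.3, -11.8, -2.7]
gripper_width: 0.054
```

```bash
python3 -c "
from h import *
dc()"
```

```text
c -0.0952 lat 0.0008 w 0.0540 Fd -11.59 trigface -0.1223 travel 0.0114 handleface -0.0682 t 23.00
```

Call:
{"method": "step_arm", "body": {"increments": [[[0,-0.001,0],[0,0,0],0.386],[[0,-0.002,0],[0,0,0],0.386],[[0,-0.002,0],[0,0,0],0.386],[[0,-0.002,0],[0,0,0],0.386]]}}

```text
time_s: 23.4
tcp_pos: [0.5177, -0.171, 0.0906]
eef_rot: [179.9, 0.0, -12.7]
contact_force: [0.5, -14.1, -2.9]
gripper_width: 0.0539
```

```bash
python3 -c "
from h import *
dc();look(13)
for f in('s12.png','s13.png'): print(f[:3],*['%4d'%v for v in prof(f,.092,np.arange(.02,.11,.003))])"
```

```text
c -0.0935 lat 0.0008 w 0.0539 Fd -13.66 trigface -0.1204 travel 0.0133 handleface -0.0665 t 23.40
w 0.0539 F [  0.5  -14.12  -2.9 ] p [ 0.5177 -0.171   0.0906] t 23.4
s12   75   80   83   84   84   84   87   99  120  154  188  213  223  225  225  224  225  226  227  227  222  203  173  150  141  140  140  137  134  137
s13   75   79   82   84   85   85   87   96  116  151  187  213  223  225  225  224  225  226  227  227  222  202  173  150  141  140  140  137  134  137
```

View pics/s13c.png

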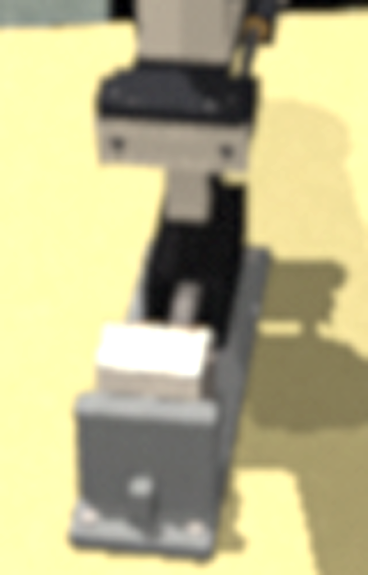

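At 13.3 mm travel the force is 13.7 N. That leaves about 7.0 N on the plate, or about 7.7 mm. The picture shows the block still upright and square behind the fixed jaw. I'll hold briefly and check that it's stable.

Call:
{"method": "step_arm", "body": {"increments": [[[0,0,0],[0,0,0],0.386],[[0,0,0],[0,0,0],0.386],[[0,0,0],[0,0,0],0.386],[[0,0,0],[0,0,0],0.386],[[0,0,0],[0,0,0],0.386]]}}

```text
time_s: 23.95
tcp_pos: [0.5177, -0.171, 0.0905]
eef_rot: [179.9, 0.0, -12.7]
contact_force: [0.3, -13.1, -2.8]
gripper_width: 0.0535
```

```bash
python3 -c "
from h import *
dc();cap('side','s14.png')"
```

```text
c -0.0935 lat 0.0008 w 0.0535 Fd -12.71 trigface -0.1203 travel 0.0134 handleface -0.0667 t 23.95
```

View pics/s14.png

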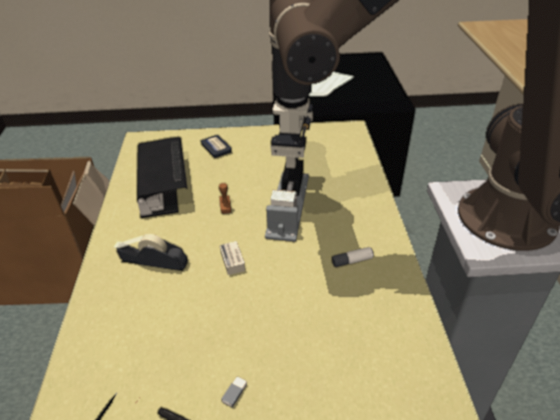

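The hold is stable. The glue stick (352,257), staple box (233,258) and stamp (225,198) are all where they started. I'll hand in the job.

```bash
python3 -c "
from plant import r
print(r.close_job())"
```

```text
the job is handed in; nothing more can be done
None
```

The memo block stands upright in the clamp, and I handed the job in at about 24 s with the trigger still held squeezed. `close_job` reports no verdict.

**What I did:** I gripped the block across its 54 mm width, stood it on the bed with its broad faces to the jaws, and let go. I then pumped the trigger by moving the arm, with the gripper fixed at about 54 mm, so only the rear finger bore on the trigger. The finger on the handle side stayed clear, so the wrist force read the trigger force directly.

**Last checks:**
- **Trigger:** it is held about 13.4 mm in, with about 13 N on it.
- **Plate:** about 6–7 N of that is plate force, which puts the plate about 7–8 mm in. I inferred this from force and trigger travel and did not see it directly, because the block hides the plate in the side view.
- **Block:** the side view shows it upright and square against the fixed jaw.
- **Bystanders:** the glue stick, staple box and stamp are at the same pixels as at the start.

**Disagreements:** the clamp position I measured from the images was about 4 mm off along its axis compared with where the fingers touched the handle. I used the touch for the trigger travel, and the 14 mm stop then read 14.1 mm. In the final hold the wrist force drifted from 13.7 to 12.7 N while the trigger stayed put.

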